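Sweep the counted brass rings into the channel of a counting tray and shut its cover

TASK

The three brass rings on the counting tray are counted: sweep them across the deck with the fingertips so that they drop into the channel along its side, and leave the steel ring lying where it is on the deck. When all three are in, push the blue cover over with the fingertips and press it fully shut over the channel. Only push and sweep, do not pick up or lift any ring, and leave the tools around the tray where they lie.

Things in the scene. Friction and masses are not known exactly. Their poses are not given: they have to be found in the camera images.
- tray: Pale grey counting tray, fixed to the bench, 210 (x) x 230 (y) x 37 mm. Origin: centre of its underside, z up. All tray coordinates in these notes are in its frame, mm. The flat dark deck on its +y side, z = 29, is bounded by rims 5 thick and 8 high at the back (y = 110) and at x = -100 and +100; on the -y side it has no rim and ends at y = -60, where it drops into the channel.
- channel (a point): Middle of the floor of the open channel along the tray's -y side (tray 0, -85, 4). The channel runs from x = -100 to 100 and y = -60 to -110, pale grey floor 25 mm below the deck, walls upright: a ring fits under the shut cover however it lies or leans in it. Its outer wall, y = -110 to -115, is level with the deck and carries the cover's hinge.
- cover (a joint): Blue cover of the channel, hinged along the tray's x at y = -114.5, z = 31. 0 = shut, flat over the channel, top face z = 33; 1.57 = upright. Starts open at 1.7 to 1.95 rad, leaning away from the deck; stop at 2.1. The hinge is stiff (0.035 N m): the cover stays at any angle, does not fall shut, has no latch and needs only 1 to 2 N.
- cover_edge (a point): Middle of the cover's free edge, 58.5 mm from the hinge pin, at mid thickness. The cover is 198 mm long along the tray's x and 4 mm thick; a 36 mm wide thumb tab reaches 7.5 mm past this point.
- brass_ring_1_mid (a point): Gold-coloured brass ring blank lying flat on the deck, outside diameter 22 mm, hole 16 mm, 7 mm high, 10 to 18 g. The point is its centre, 3.5 mm above its underside.
- brass_ring_2_mid (a point): Gold-coloured brass ring blank lying flat on the deck, outside diameter 22 mm, hole 16 mm, 7 mm high, 10 to 18 g. The point is its centre, 3.5 mm above its underside.
- brass_ring_3_mid (a point): Gold-coloured brass ring blank lying flat on the deck, outside diameter 22 mm, hole 16 mm, 7 mm high, 10 to 18 g. The point is its centre, 3.5 mm above its underside.
- steel_ring_mid (a point): Silver-grey steel ring blank lying flat on the deck, outside diameter 22 mm, hole 16 mm, 7 mm high, 10 to 18 g. The point is its centre, 3.5 mm above its underside.
- tweezers: Steel tweezers, 14x152x8 mm, lying along the tray's near edge; not part of the job. Origin: centre of its underside.
- brush: Small red-handled brush, 15x168x15 mm, lying beside the cover side of the tray; not part of the job. Origin: centre of its underside.
- copper_tray: Little open copper tray, 45x62x15 mm, behind the counting tray; not part of the job. Origin: centre of its underside.
- caliper: Steel slide caliper, 62x200x11 mm; not part of the job. Origin: centre of its underside.
- hammer: Hammer with wooden handle, 69x230x25 mm; not part of the job. Origin: centre of its underside.
- screwdriver: Screwdriver with yellow handle, 23x150x23 mm; not part of the job. Origin: centre of its underside.
- brass_ring_1: the same ring as brass_ring_1_mid; origin at the centre of its underside as it starts
- brass_ring_2: the same ring as brass_ring_2_mid; origin at the centre of its underside as it starts
- brass_ring_3: the same ring as brass_ring_3_mid; origin at the centre of its underside as it starts
- steel_ring: the same ring as steel_ring_mid; origin at the centre of its underside as it starts

How it is judged:
By the outcome, as a careful person would: the job done as asked, in the order asked, and still so for the second after the job is handed in, with the robot touching nothing.
It also fails if it takes over 58 s, if anything falls off the work surface, if the arm or the gripper's body presses on something with over 40 N, if the wrist force passes 120 N, or if a joint passes its speed limit or range.

ROBOT

A 6-joint arm with a two-finger parallel gripper is mounted at the origin on a cart in front of the work surface, level with it; the furniture and walls round the work are solid. World frame = base frame: x ahead of the robot, y to its left, z up, the work surface at z = 0. Lengths are in m, angles in degrees, forces in N, time in s.
With the tool pointing down it reaches from about 0.4 to 0.825 m from the base axis. Payload 7 kg.
Tool frame: the origin (TCP) lies at the centre of the arm's flange, where the gripper is bolted on; the fingertips stand 178 mm ahead of it and the grasp point (between the pads) lies 159 mm ahead of it (tip_reach is the distance from the TCP to the fingertips, in m); z points along the fingers, y is the line along which they close (so a half turn about z gives the same grasp; the last joint's range is limited). The gripper opens to 88 mm and grips with 3 to 60 N. Pads are 19 mm wide; open, the fingers measure 130 mm over their backs; the gripper's body (78 mm by 193 mm) begins 47 mm behind the grasp point.
Start: joints at [-53.623, 20.546, 0.682, 0, -70.136, -16.507], TCP at [0.229, -0.635, 0.405] pointing down, gripper open.
Joint ranges: [-176.03, 176.03], [-82.01, 121.73], [-58.28, 71.71], [-173.87, 95.51], [-174.79, -0.11], [-173.66, 173.66]. Speed limits (degrees/s): [136.94, 136.94, 172.46, 180, 180, 180].

INTERFACE

Orientations are given as [roll, pitch, yaw] about the fixed x, y, z axes, in that order (R = Rz(yaw) Ry(pitch) Rx(roll)).
In Python, from plant import * gives the robot as it stands.
- The arm moves only by the shell command python3 -m handwheel 'ROWS'. ROWS is JSON, a list of rows, each a list of 7 numbers: the opening, from -1 (shut) to 1 (fully open), then the shift along the tool's x, y, z as a fraction of full scale, then the turn, a rotation vector about the tool's x, y, z as a fraction of full scale. A call has 1 to 5 rows; each row shifts and turns the commanded pose from where the row before left it, along the tool's axes as they then stand; what a row does not reach is not made up. Full scale, the value 1, is 0.025 m for a shift and 6 degrees for a turn. A row lasts 1/8 s, in which the tool goes at most 62.5 mm and 10.7 degrees, less where a joint would pass 70% of its speed; a pose out of reach is approached as far as the arm can. A call with a number of a shift or a turn outside -1 to 1 is refused whole. A call with a gripper value outside its range is refused whole. The fingers move at their own pace and stop on an object; the grip force is fixed at half the most. Time passes only in rows, so rows that do not move let the fingers close. It gives the time, the measured TCP pose, the force, the opening and the grip force at its end, in the units of the state.
- get_obs(): the state, without advancing time (a new reading comes with each control period).
- snapshot(name): name is "scene" or "top" or "wrist"; returns a dict with "color" (480x640x3 uint8, red, green, blue), "fx", "fy", "cx", "cy" (pixels), "R" (3x3) and "t" (3): a world point X has camera coordinates R X + t; the wrist camera has in their place "tool_from_camera" (4x4, takes a point from camera to tool coordinates, whose origin is the TCP and whose axes are the flange's). Camera axes: x right, y down, z forward; pixel columns grow to the right and rows downward; lengths in m; the calibration is good to about 2 mm. The wrist camera is an equidistant fisheye: a pixel r from the principal point sees the ray r / f radians off the axis. A picture is of the moment at which its call begins: read the wrist's pose just before it. There is no depth.
- close_job(): hands the job in; it is judged then, once.
The state is a dict: "clock": time; "joint_pos": joint angles; "qvel": joint speeds; "tau": joint torques, N m; "tool_pos": TCP position; "orientation": TCP orientation; "force": force on the tool from outside, world axes, zero at the start; "moment": the same for the moment, N m; "opening": finger opening in m; "gripper_force": force on a finger pad.
Only numpy, scipy, OpenCV 4.12 (cv2) and the standard library are available. Lean on these libraries where they do the work, as an engineer would, in place of code of your own. Each camera call takes 0.05 s, during which the arm holds its last target. There are 200 camera calls.

## Working session

There is one attempt and no reset: what is moved stays moved. The work goes in short steps, Python scripts to look and compute and a shell command to move; the robot and the scene stay as the last step left them, time stands still between calls to the robot, and variables do not carry over. Pictures are saved under pics/ and viewed, at most 10 in all, crops included, and the job is handed in when it is done.

```bash
mkdir -p pics; ls; python3 - <<'E'
from plant import *
import cv2
o=get_obs();print({k:o[k] for k in('clock','tool_pos','orientation','opening','force')})
for n in("scene","top"):
    s=snapshot(n);cv2.imwrite(f"pics/{n}0.png",s["color"][:,:,::-1]);print(n,s["fx"],s["cx"],s["cy"],s["R"],s["t"])
E
```

```text
pics
{'clock': 0.0, 'tool_pos': array([ 0.22934849, -0.63463479,  0.40369388]), 'orientation': array([ 1.79901217e+02, -8.51847330e-03, -1.60137193e+02]), 'opening': 0.08765537109566597, 'force': array([-0.52230128, -0.80786692,  0.15367713])}
scene 564.3798348333387 327.64349764023376 236.99710274721136 [[ 0.54630887 -0.83755529  0.00690984]
 [-0.66303438 -0.43748625 -0.60744645]
 [ 0.51179295  0.32727192 -0.79433057]] [-0.41988684  0.30744466  1.42731775]
top 550.2142151921503 325.21353754470033 241.23559211216755 [[ 6.93917026e-03 -9.99975425e-01  9.98539692e-04]
 [-9.86468250e-01 -7.00900670e-03 -1.63802519e-01]
 [ 1.63805492e-01  1.51625866e-04 -9.86492644e-01]] [-0.15235219  0.52891348  1.18333558]
```

View pics/top0.png

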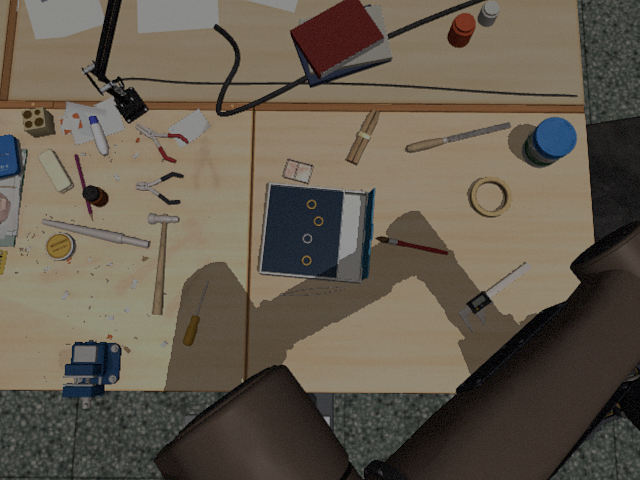

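View pics/scene0.png

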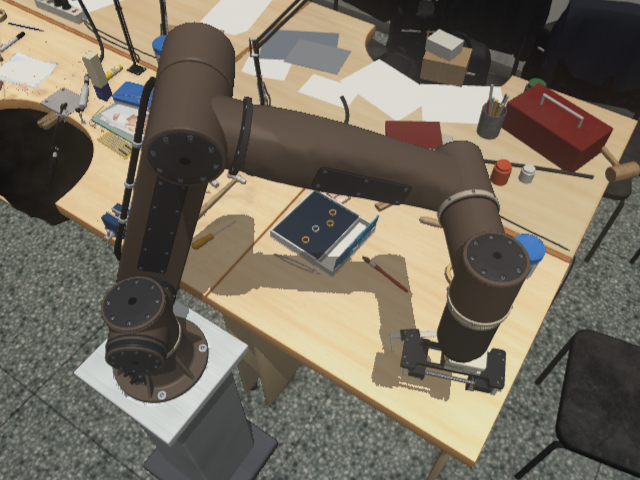

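Top view: tray with its deck at about (262–340, 185–280) and channel and blue cover on the right (world −y, cover near column 371). Brass rings are at about (311,204), (318,221), (306,260), and steel is at (307,239). The scene view shows the same layout with nothing hidden.

```bash
cat > h.py <<'E'
import numpy as np, cv2
def ray(s,u,v):
    R=np.array(s["R"]);t=np.array(s["t"]);d=R.T@np.array([(u-s["cx"])/s["fx"],(v-s["cy"])/s["fy"],1.]);return -R.T@t,d/np.linalg.norm(d)
def onz(s,u,v,z):
    c,d=ray(s,u,v);return c+d*(z-c[2])/d[2]
def tri(rs):
    A=sum(np.eye(3)-np.outer(d,d) for c,d in rs);b=sum((np.eye(3)-np.outer(d,d))@c for c,d in rs);return np.linalg.solve(A,b)
def blobs(m,lo,hi):
    n,_,st,ce=cv2.connectedComponentsWithStats(m.astype(np.uint8)*255)
    return [(st[i,4],ce[i].round(1),st[i,:4]) for i in range(1,n) if lo<=st[i,4]<=hi]
E
python3 - <<'E'
from plant import *
from h import *
roi={"top":(255,178,385,290),"scene":(265,185,385,278)}
for n in roi:
    s=snapshot(n);x0,y0,x1,y1=roi[n];im=s["color"][y0:y1,x0:x1]
    cv2.imwrite(f"pics/{n}crop.png",cv2.resize(im[:,:,::-1],None,fx=5,fy=5,interpolation=cv2.INTER_NEAREST))
    hsv=cv2.cvtColor(im,cv2.COLOR_RGB2HSV);H,S,V=[hsv[:,:,i].astype(int) for i in range(3)]
    deck=((V<80)&(H>90)&(H<130)).astype(np.uint8)
    for nm,m in(("deck",deck),("gold",(H>12)&(H<32)&(S>110)&(V>70)),("blue",(H>95)&(H<115)&(S>150)&(V>80))):
        for a,c,b in blobs(m,8,20000):print(n,nm,a,c+[x0,y0],b+[x0,y0,0,0])
E
```

```text
top deck 6010 [302.1 231.1] [262 185  81  93]
top deck 593 [366.8 236.6] [361 189  13  91]
top deck 21 [311. 204.] [309 202   5   5]
top deck 23 [318.  220.8] [316 219   5   5]
top deck 33 [306.8 238.2] [304 235   7   7]
top deck 23 [306. 260.] [304 258   5   5]
top gold 38 [311.1 204.1] [307 200  10   9]
top gold 36 [318.3 220.9] [314 217   9   9]
top gold 39 [306.2 260.1] [301 256  10  10]
scene deck 2630 [315.3 223.5] [274 191  84  65]
scene deck 27 [370.4 227.2] [363 220  14  16]
scene deck 110 [343.7 256. ] [334 238  28  30]
scene gold 151 [284.3 209.7] [265 188  41  45]
scene gold 26 [332.2 211.9] [329 209   7   7]
scene gold 26 [330.  222.6] [327 220   7   7]
scene gold 28 [305.  239.3] [302 236   7   7]
```

View pics/topcrop.png

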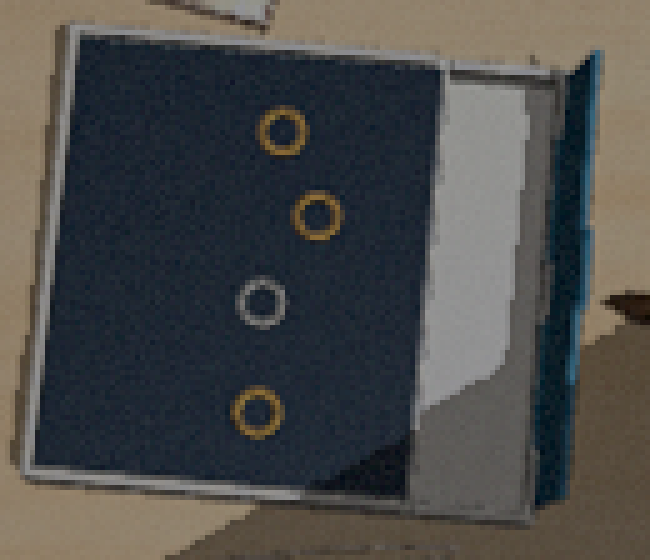

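View pics/scenecrop.png

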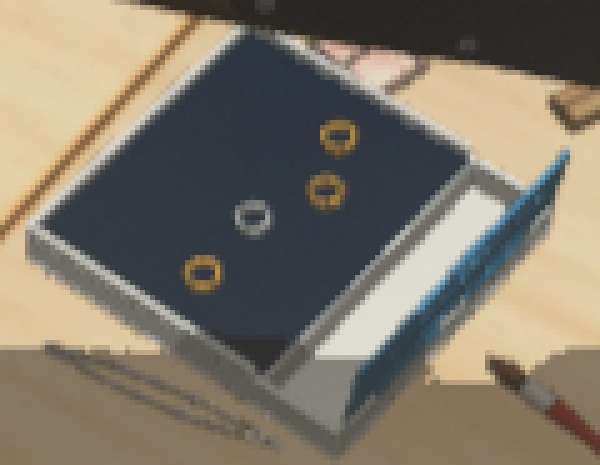

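The crops show the three brass rings and the steel ring flat on the dark deck. In the top crop the deck edge runs from (442,68) to (411,500) and the back rim's outer corners are at (63,25) and (23,478). The cover stands open beyond the channel.

```bash
python3 - <<'E'
from plant import *
from h import *
T=snapshot("top");S=snapshot("scene")
c=lambda p,o:(p[0]/5+o[0]-.4,p[1]/5+o[1]-.4)
to=lambda *p:c(p,(255,178)); so=lambda *p:c(p,(265,185))
print("tri rings")
rg=[((311.1,204.1),(332.2,211.9)),((318.3,220.9),(330,222.6)),((306.2,260.1),(305,239.3)),((306.8,238.2),so(253,217))]
for a,b in rg:print(tri([ray(T,*a),ray(S,*b)]).round(4),onz(T,*a,.0325).round(4),onz(S,*b,.0325).round(4))
W=[onz(T,*to(63,25),.037)[:2],onz(T,*to(23,478),.037)[:2],onz(T,*to(442,68),.029)[:2],onz(T,*to(411,500),.029)[:2]]
W+=[onz(S,*so(28,228),.037)[:2],onz(S,*so(470,155),.029)[:2],onz(S,*so(262,378),.029)[:2]]
L=np.array([[105,115],[-105,115],[100,-60],[-100,-60],[-105,115],[100,-60],[-100,-60]])/1000
W=np.array(W)
lc,wc=L.mean(0),W.mean(0);U,_,V=np.linalg.svd((L-lc).T@(W-wc));R=V.T@U.T;t=wc-R@lc
print(R,t,np.degrees(np.arctan2(R[1,0],R[0,0])));print("res mm",((L@R.T+t-W)*1e3).round(1))
for a,b in rg:print("tray",((R.T@(tri([ray(T,*a),ray(S,*b)])[:2]-t))*1e3).round(1),(R.T@(onz(T,*a,.0325)[:2]-t)*1e3).round(1))
# cover free edge corners seen in both
for a,b in((to(600,52),so(569,152)),(to(566,497),so(347,415))):
    p=tri([ray(T,*a),ray(S,*b)]);print("cover",p.round(4),(R.T@(p[:2]-t)*1e3).round(1))
E
```

```text
tri rings
[ 0.6153 -0.116   0.0406] [ 0.6173 -0.1159  0.0325] [ 0.6209 -0.1123  0.0325]
[ 0.5767 -0.1329  0.0415] [ 0.5784 -0.1327  0.0325] [ 0.5829 -0.1291  0.0325]
[ 0.4875 -0.1063  0.0399] [ 0.4887 -0.1064  0.0325] [ 0.4917 -0.1027  0.0325]
[ 0.5372 -0.1074  0.04  ] [ 0.5385 -0.1071  0.0325] [ 0.5422 -0.1041  0.0325]
[[ 0.99790856  0.06464134]
 [-0.06464134  0.99790856]] [ 0.55547972 -0.12141561] -3.7062598716557367
res mm [[ 1.9  1.8]
 [ 0.   2.7]
 [ 2.5  0.8]
 [ 1.5  0.2]
 [-2.7  2.1]
 [-3.2 -3.7]
 [-0.1 -4. ]]
tray [59.3  9.3] [61.3  9.5]
tray [ 21.9 -10.1] [23.6 -9.7]
tray [-68.8  10.7] [-67.6  10.7]
tray [-19.1  12.8] [-17.9  13.2]
cover [ 0.6394 -0.255   0.0943] [  92.4 -127.9]
cover [ 0.4454 -0.2378  0.0562] [-102.3 -123.3]
```

```bash
H="python3 -m handwheel"
$H '[[-1,0,0,0,0,0,-1],[-1,0,0,0,0,0,-1],[-1,0,0,0,0,0,-1],[-1,0,0,0,0,0,-1],[-1,0,0,0,0,0,-1]]' >/dev/null
$H '[[-1,0,0,0,0,0,-1],[-1,0,0,0,0,0,-1],[-1,0,0,0,0,0,-1],[-1,0,0,0,0,0,-1],[-1,0,0,0,0,0,-1]]' >/dev/null
$H '[[-1,0,0,0,0,0,-1],[-1,-1,-0.5,0,0,0,-0.06],[-1,-1,-0.5,0,0,0,0],[-1,-1,-0.5,0,0,0,0],[-1,-1,-0.5,0,0,0,0]]'
$H '[[-1,-1,-0.52,0,0,0,0],[-1,-1,-0.52,0,0,0,0],[-1,-1,-0.52,0,0,0,0],[-1,-1,-0.52,0,0,0,0],[-1,-1,-0.52,0,0,0,0]]' >/dev/null
$H '[[-1,-1,-0.52,0,0,0,0],[-1,-1,-0.52,0,0,0,0],[-1,-1,-0.52,0,0,0,0],[-1,-1,-0.52,0,0,0,0],[-1,-1,-0.52,0,0,0,0]]' >/dev/null
$H '[[-1,-1,-0.52,0.3,0,0,0],[-1,-1,-0.52,0.3,0,0,0],[-1,-1,-0.52,0.3,0,0,0],[-1,-1,-0.52,0.3,0,0,0],[-1,0,0,0,0,0,0]]'
```

```text
clock: 2.17
tool_pos: [0.2864, -0.5376, 0.4046]
orientation: [-180.0, 0.0, -93.8]
force: [0.9, -0.8, -0.4]
opening: 0.0004
gripper_force: 0.0
clock: 4.05
tool_pos: [0.4912, -0.1999, 0.3741]
orientation: [180.0, 0.0, -93.7]
force: [0.0, -1.3, 0.0]
opening: 0.0005
gripper_force: 0.0
```

```bash
python3 - <<'E'
from plant import *
import cv2
o=get_obs();print({k:o[k] for k in('clock','tool_pos','orientation','opening','force')})
s=snapshot("wrist");cv2.imwrite("pics/w1.png",s["color"][:,:,::-1]);print(s["fx"],s["cx"],s["cy"],s["tool_from_camera"])
E
```

```text
{'clock': 4.05, 'tool_pos': array([ 0.49119163, -0.19991314,  0.37411528]), 'orientation': array([ 1.79951344e+02,  7.06546915e-03, -9.36553895e+01]), 'opening': 0.0005203011918796528, 'force': array([ 0.01546046, -1.26044515,  0.04444183])}
371.64829954431775 316.3724752238286 247.11774740593185 [[-6.94542271e-04 -9.51343383e-01 -3.08131927e-01  8.51071296e-02]
 [ 9.99999417e-01 -9.15501410e-04  5.72528606e-04 -6.99754783e-04]
 [-8.26766515e-04 -3.08131350e-01  9.51343465e-01  1.97589262e-02]
 [ 0.00000000e+00  0.00000000e+00  0.00000000e+00  1.00000000e+00]]
```

View pics/w1.png

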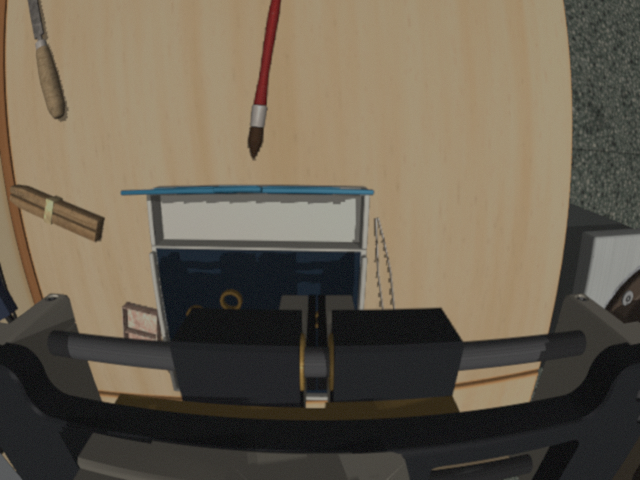

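Wrist view: the cover edge (row 190), channel, deck edge (row 248) and one brass ring (231,300) are visible, and the fingers hide the rest. I'll move back over the deck and look again.

```bash
H="python3 -m handwheel"
$H '[[-1,-1,-0.46,0,0,0,0],[-1,-1,-0.46,0,0,0,0],[-1,-1,-0.46,0,0,0,0],[-1,-1,-0.46,0,0,0,0],[-1,-1,-0.46,0,0,0,0]]' >/dev/null
$H '[[-1,-0.4,0,0,0,0,0],[-1,0,0,0,0,0,0]]'
cat >> h.py <<'E'
from scipy.spatial.transform import Rotation as Ro
def wray(s,o,u,v):
    a=np.array([u-s["cx"],v-s["cy"]]);r=np.hypot(*a);th=r/s["fx"]
    d=np.r_[a/r*np.sin(th),np.cos(th)];M=np.array(s["tool_from_camera"]);R=Ro.from_euler('xyz',o["orientation"],degrees=True).as_matrix()
    return R@M[:3,3]+o["tool_pos"],R@M[:3,:3]@d
def wz(s,o,u,v,z):
    c,d=wray(s,o,u,v);return c+d*(z-c[2])/d[2]
E
python3 - <<'E'
from plant import *
from h import *
import pickle
o=get_obs();s=snapshot("wrist");cv2.imwrite("pics/w2.png",s["color"][:,:,::-1]);pickle.dump((o,s),open("w2.pkl","wb"))
print(o["tool_pos"])
hsv=cv2.cvtColor(s["color"],cv2.COLOR_RGB2HSV);H,S,V=[hsv[:,:,i].astype(int) for i in range(3)]
for a,c,b in blobs((H>12)&(H<32)&(S>110)&(V>70),40,600):print(a,c,b,wz(s,o,*c,.0325).round(4))
E
```

```text
clock: 4.97
tool_pos: [0.5565, -0.0704, 0.3748]
orientation: [180.0, -0.0, -93.7]
force: [-0.6, -0.8, -0.2]
opening: 0.0006
gripper_force: 0.0
[ 0.5565498  -0.07035135  0.37476145]
148 [113.1 101.9] [94 96 35 14] [ 0.7392 -0.2067  0.0325]
266 [285.2 160.5] [273 148  25  26] [ 0.58   -0.1314  0.0325]
269 [243.  182.3] [231 170  25  25] [ 0.6189 -0.1154  0.0325]
268 [389.6 183.8] [378 172  24  25] [ 0.4898 -0.1055  0.0325]
105 [258.9 307.3] [231 306  48   3] [0.6186 0.007  0.0325]
148 [301.6 350.7] [299 335   6  32] [0.5809 0.0601 0.0325]
196 [331.2 365.7] [329 336   5  54] [0.5513 0.0816 0.0325]
52 [ 94.6 363.8] [ 89 361  12   7] [0.84   0.0812 0.0325]
106 [301.7 379.1] [299 368   6  23] [0.5841 0.0978 0.0325]
285 [104.9 388.7] [ 95 375  21  29] [0.8397 0.1203 0.0325]
176 [371.5 403.8] [356 401  40   8] [0.5077 0.1415 0.0325]
```

View pics/w2.png

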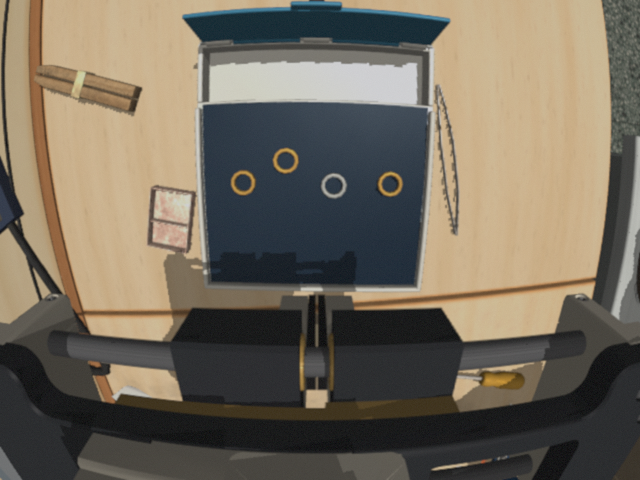

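Wrist view is clear: brass rings at (285,160), (243,182), (390,184); steel at (333,186). The deck edge runs from (203,103) to (429,105), the cover edge is at row ~15, and the back rim is at row ~287.

```bash
python3 - <<'E'
from plant import *
from h import *
import pickle
o,s=pickle.load(open("w2.pkl","rb"));T=snapshot("top")
W=np.array([wz(s,o,*p,z)[:2] for p,z in(((203,103),.029),((429,105),.029),((208,289),.037),((420,290),.037))])
L=np.array([[100,-60],[-100,-60],[105,115],[-105,115]])/1000
lc,wc=L.mean(0),W.mean(0);U,_,V=np.linalg.svd((L-lc).T@(W-wc));R=V.T@U.T;t=wc-R@lc
print(t,np.degrees(np.arctan2(R[1,0],R[0,0])),((L@R.T+t-W)*1e3).round(1).tolist())
for p,q in(((243,182.3),(311.1,204.1)),((285.2,160.5),(318.3,220.9)),((389.6,183.8),(306.2,260.1)),((333.5,186),(306.8,238.2))):
    w=wz(s,o,*p,.0325);print(w.round(4),(R.T@(w[:2]-t)*1e3).round(1),tri([wray(s,o,*p),ray(T,*q)]).round(4))
for p,q in(((185,14),(374.6,188)),((449,19),(367.8,277))):
    e=tri([wray(s,o,*p),ray(T,*q)]);print("cover",e.round(4),(R.T@(e[:2]-t)*1e3).round(1))
R0=Ro.from_euler('xyz',o["orientation"],degrees=True).as_matrix();g=(R.T@((o["tool_pos"]+R0@[0,0,.178])[:2]-t)*1e3);print("tip tray",g)
E
```

```text
[ 0.55454939 -0.12362841] -4.305734650378597 [[0.3, -0.8], [0.1, -0.8], [2.4, 0.2], [-2.8, 1.4]]
[ 0.6189 -0.1154  0.0325] [63.6 13.1] [ 0.618  -0.1157  0.0331]
[ 0.58   -0.1314  0.0325] [25.9 -5.9] [ 0.5801 -0.1318  0.0264]
[ 0.4898 -0.1055  0.0325] [-65.9  13.2] [ 0.4892 -0.1057  0.0304]
[ 0.5396 -0.1061  0.0325] [-16.2  16.3] [ 0.5392 -0.1064  0.0303]
cover [ 0.6414 -0.2556  0.0884] [  96.5 -125. ]
cover [ 0.4466 -0.24    0.0845] [ -99.  -124.1]
tip tray [-2.02784225 53.27398576]
```

```bash
H="python3 -m handwheel"
$H '[[-0.6,0,-0.94,0.5,0,0,0.1],[-0.6,0,-0.94,1,0,0,0],[-0.6,0,0,1,0,0,0],[-0.6,0,0,1,0,0,0],[-0.6,0,0,1,0,0,0]]' >/dev/null
$H '[[-0.6,0,0,1,0,0,0],[-0.6,0,0,0.5,0,0,0],[-0.6,0,0,0,0,0,0]]'
cat >> h.py <<'E'
def tip(o):
    a=np.radians(-4.2);R=np.array([[np.cos(a),-np.sin(a)],[np.sin(a),np.cos(a)]]);p=np.array(o["tool_pos"])+Ro.from_euler('xyz',o["orientation"],degrees=True).as_matrix()@[0,0,.178]
    return (np.r_[R.T@(p[:2]-[.5545,-.1236]),p[2]]*1e3).round(1)
E
python3 -c "
from plant import *
from h import *
o=get_obs();print(tip(o),o['opening'],o['orientation'])"
```

```text
clock: 6.08
tool_pos: [0.6035, -0.0741, 0.2241]
orientation: [179.9, -0.0, -94.4]
force: [0.2, -1.1, 0.2]
opening: 0.0173
gripper_force: 0.0
[45.  52.9 46.1] 0.017340904529717698 [ 1.79917331e+02 -2.56451419e-02 -9.44031773e+01]
```

```bash
H="python3 -m handwheel"
$H '[[-0.6,0,0,0.3,0,0,0],[-0.6,0,0,0.26,0,0,0],[-0.6,0.4,0,0,0,0,0],[-0.6,0.5,0,0,0,0,0],[-0.6,0.5,0,0,0,0,0]]'
$H '[[-0.6,0.5,0,0,0,0,0],[-0.6,0.5,0,0,0,0,0],[-0.6,0,0,0,0,0,0]]'
cat >> h.py <<'E'
def rings(snap,z=.0325):
    s=snap("top");im=s["color"].copy();hsv=cv2.cvtColor(im,cv2.COLOR_RGB2HSV);H,S,V=[hsv[:,:,i].astype(int) for i in range(3)]
    m=(H>12)&(H<32)&(S>110)&(V>70);k=np.zeros_like(m);k[178:290,255:385]=1
    a=np.radians(-4.2);R=np.array([[np.cos(a),-np.sin(a)],[np.sin(a),np.cos(a)]])
    return [(x,c,(R.T@(onz(s,*c,z)[:2]-[.5545,-.1236])*1e3).round(0)) for x,c,b in blobs(m&k,5,60)]
E
python3 -c "
from plant import *
from h import *
o=get_obs();print(tip(o),o['force']);print(rings(snapshot))"
```

```text
clock: 6.7
tool_pos: [0.601, -0.1095, 0.2109]
orientation: [-180.0, 0.0, -94.4]
force: [0.3, -0.4, 0.3]
opening: 0.0174
gripper_force: 0.0
clock: 7.08
tool_pos: [0.599, -0.1345, 0.2106]
orientation: [180.0, -0.0, -94.5]
force: [-0.6, 0.5, -0.1]
opening: 0.0175
gripper_force: 0.0
[45.2 -7.6 32.6] [-0.64626454  0.50802026 -0.14523798]
[(np.int32(9), array([309.7, 216.9]), array([32., 13.])), (np.int32(43), array([305.7, 260.2]), array([-67.,  13.]))]
```

```bash
H="python3 -m handwheel"
$H '[[-0.6,0.5,0,0,0,0,0],[-0.6,0.5,0,0,0,0,0],[-0.6,0.5,0,0,0,0,0],[-0.6,0.5,0,0,0,0,0],[-0.6,0.2,0,0,0,0,0]]'
python3 -c "
from plant import *
from h import *
o=get_obs();print(tip(o),o['force'])
s=snapshot('wrist');cv2.imwrite('pics/w3.png',s['color'][:,:,::-1])"
```

```text
clock: 7.75
tool_pos: [0.5948, -0.1893, 0.2105]
orientation: [180.0, 0.0, -94.4]
force: [0.4, -0.1, 0.4]
opening: 0.0174
gripper_force: 0.0
[ 45.  -62.5  32.5] [ 0.41269765 -0.11959678  0.41784328]
```

View pics/w3.png

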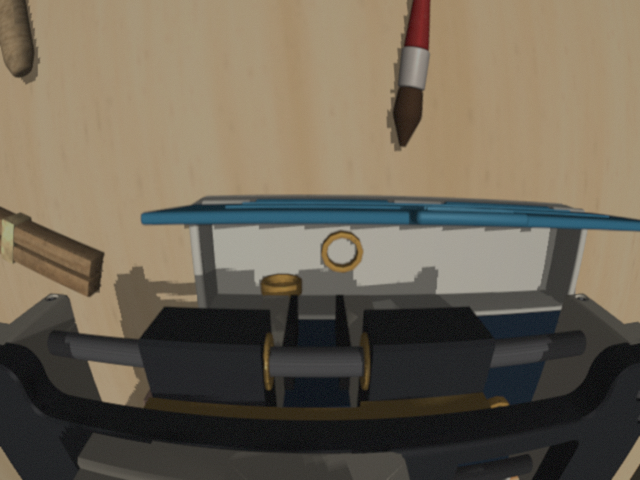

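Wrist view: one ring lies flat in the channel (342,250). The other is leaning at the drop (280,284), against the left finger, so I'll push slightly further, then lift straight up.

```bash
H="python3 -m handwheel"
$H '[[-0.6,0.3,0,0,0,0,0],[-0.6,0.1,0,0,0,0,0],[-0.6,-0.3,0,0,0,0,0],[-0.6,-0.5,0,-0.6,0,0,0],[-1,-1,0,-1,0,0,0]]'
$H '[[-1,-1,0,-0.6,0,0,0],[-1,-1,0.8,0,0,0,0],[-1,-1,1,0,0,0,0],[-1,0,0,0,0,0,0]]'
python3 -c "
from plant import *
from h import *
import pickle
o=get_obs();print(tip(o),o['force'])
s=snapshot('wrist');cv2.imwrite('pics/w4.png',s['color'][:,:,::-1])
hsv=cv2.cvtColor(s['color'],cv2.COLOR_RGB2HSV);H,S,V=[hsv[:,:,i].astype(int) for i in range(3)]
o2=dict(o)
a=np.radians(-4.2);R=np.array([[np.cos(a),-np.sin(a)],[np.sin(a),np.cos(a)]])
for z in (.0325,.008):
  for A,c,b in blobs((H>12)&(H<32)&(S>110)&(V>60),40,900):
    if c[1]<300: print(z,A,c,b,(R.T@(wz(s,o,*c,z)[:2]-[.5545,-.1236])*1e3).round(1))
"
```

```text
clock: 8.43
tool_pos: [0.5975, -0.1524, 0.2511]
orientation: [179.9, -0.0, -94.4]
force: [0.6, -0.3, 0.0]
opening: 0.012
gripper_force: 0.0
clock: 8.93
tool_pos: [0.5574, -0.0728, 0.2672]
orientation: [-179.9, 0.0, -94.2]
force: [0.7, -0.9, -0.8]
opening: 0.0005
gripper_force: 0.0
[-0.6 51.  89.2] [ 0.67534398 -0.87087801 -0.82102935]
0.0325 365 [264.7  51.9] [249  36  33  33] [ 29.3 -81.1]
0.0325 387 [214.2  78.9] [198  72  33  14] [ 59.  -66.7]
0.0325 228 [ 44.2 102.8] [25 95 37 17] [186.8 -68.7]
0.0325 598 [424.4 212.3] [407 195  36  36] [-65.7  13.3]
0.0325 606 [  7.1 293.9] [  0 252  20  71] [264.5  77.4]
0.008 365 [264.7  51.9] [249  36  33  33] [ 32.7 -86.4]
0.008 387 [214.2  78.9] [198  72  33  14] [ 65.8 -70.4]
0.008 228 [ 44.2 102.8] [25 95 37 17] [208.1 -72.7]
0.008 598 [424.4 212.3] [407 195  36  36] [-73.2  18.7]
0.008 606 [  7.1 293.9] [  0 252  20  71] [294.7  90.2]
```

View pics/w4.png

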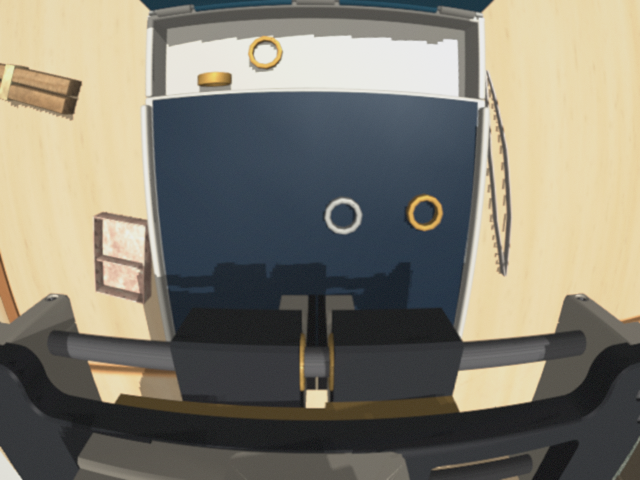

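Both rings are in the channel (264,52) and (214,79), the latter standing on edge, which fits. Steel is untouched at (343,216), and the third brass ring is at (424,212).

```bash
H="python3 -m handwheel"
$H '[[-1,0,0.9,0,0,0,0],[-1,0,0.9,0.2,0,0,0],[-1,0,0.9,0.7,0,0,0],[-1,0,0,0.8,0,0,0],[-1,0,0,0.35,0,0,0]]'
python3 -c "
from plant import *
from h import *
o=get_obs();print(tip(o))"
```

```text
clock: 9.6
tool_pos: [0.4916, -0.0699, 0.2142]
orientation: [-180.0, -0.0, -94.4]
force: [-0.1, -0.3, 0.5]
opening: 0.0005
gripper_force: 0.0
[-66.7  48.9  36.2]
```

```bash
H="python3 -m handwheel"
$H '[[-1,0,0,0.16,0,0,0],[-1,0.4,0,0,0,0,0],[-1,0.5,0,0,0,0,0],[-1,0.5,0,0,0,0,0],[-1,0.5,0,0,0,0,0]]'
$H '[[-1,0.5,0,0,0,0,0],[-1,0.5,0,0,0,0,0],[-1,0.5,0,0,0,0,0],[-1,0.5,0,0,0,0,0],[-1,0.5,0,0,0,0,0]]'
$H '[[-1,0.5,0,0,0,0,0],[-1,0.2,0,0,0,0,0],[-1,-0.3,0,0,0,0,0],[-1,-0.5,0,-0.6,0,0,0],[-1,-1,0,-1,0,0,0]]'
$H '[[-1,-1,-0.5,-0.6,0,0,0],[-1,-1,-1,0,0,0,0],[-1,-0.5,-1,0,0,0,0],[-1,0,0,0,0,0,0]]'
python3 -c "
from plant import *
from h import *
o=get_obs();print(tip(o),o['force'])
s=snapshot('wrist');cv2.imwrite('pics/w5.png',s['color'][:,:,::-1])"
```

```text
clock: 10.22
tool_pos: [0.4875, -0.1184, 0.2106]
orientation: [-180.0, 0.0, -94.4]
force: [0.4, -0.4, 0.4]
opening: 0.0004
gripper_force: 0.1
clock: 10.85
tool_pos: [0.4827, -0.1804, 0.2104]
orientation: [180.0, 0.0, -94.4]
force: [-0.1, -0.2, 0.0]
opening: 0.0001
gripper_force: 0.0
clock: 11.48
tool_pos: [0.4848, -0.1512, 0.251]
orientation: [179.9, -0.0, -94.4]
force: [0.8, 0.1, 0.6]
opening: 0.0003
gripper_force: 0.0
clock: 11.98
tool_pos: [0.5536, -0.0925, 0.2665]
orientation: [-179.9, 0.0, -94.2]
force: [0.0, -0.4, 0.6]
opening: 0.0006
gripper_force: 0.0
[-2.9 30.9 88.5] [ 0.04036698 -0.419147    0.59608039]
```

View pics/w5.png

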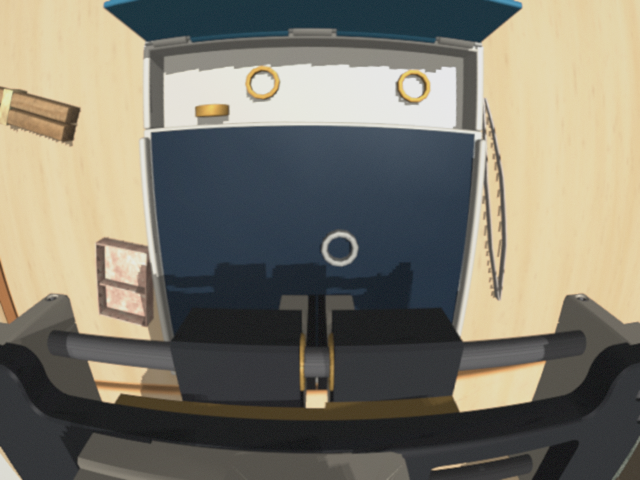

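All three brass rings are in the channel (263,82), (414,86), (212,110), and steel is still at (340,248). Next is over the top and behind the cover.

```bash
H="python3 -m handwheel"
$H '[[-1,0,0,-1,0,0,0],[-1,0.5,0,-0.8,0,0,0],[-1,1,0,0,0,0,0],[-1,1,0,0,0,0,0],[-1,1,0,0,0,0,0]]' >/dev/null
$H '[[-1,1,0,0,0,0,0],[-1,1,0,0,0,0,0],[-1,1,0,0,0,0,0],[-1,1,0,0,0,0,0],[-1,0.2,0,0,0,0,0]]' 
$H '[[-1,0,0,0.5,0,0,0],[-1,0,0,1,0,0,0],[-1,0,0,0.9,0,0,0],[-1,0,0,0,0,0,0]]' 
python3 -c "
from plant import *
from h import *
o=get_obs();print(tip(o),o['force'])"
```

```text
clock: 13.28
tool_pos: [0.5364, -0.2873, 0.3108]
orientation: [180.0, 0.0, -94.5]
force: [-1.2, -0.4, -0.2]
opening: 0.0004
gripper_force: 0.0
clock: 13.78
tool_pos: [0.5364, -0.2854, 0.2482]
orientation: [179.7, 0.1, -94.3]
force: [0.1, -0.4, -0.7]
opening: 0.0006
gripper_force: 0.0
[  -7.  -162.5   70.2] [ 0.1200859  -0.35518777 -0.72082178]
```

```bash
H="python3 -m handwheel"
$H '[[-1,-0.5,0,0,0,0,0],[-1,-0.5,0,0,0,0,0],[-1,-0.4,0,-0.1,0,0,0],[-1,-0.4,0,0,0,0,0],[-1,-0.4,0,0,0,0,0]]'
python3 -c "
from plant import *
from h import *
o=get_obs();print(tip(o),o['force'])"
```

```text
clock: 14.4
tool_pos: [0.5416, -0.231, 0.2532]
orientation: [-180.0, -0.0, -94.4]
force: [0.1, -0.2, 0.0]
opening: 0.0005
gripper_force: 0.4
[  -4.9 -108.1   75.2] [ 0.14879947 -0.19959656  0.017103  ]
```

```bash
H="python3 -m handwheel"
$H '[[-1,-0.35,0,0.15,0,0,0],[-1,-0.33,0,0.2,0,0,0],[-1,-0.2,0,0.28,0,0,0],[-1,-0.18,0,0.28,0,0,0],[-1,-0.12,0,0.3,0,0,0]]'
python3 -c "
from plant import *
from h import *
o=get_obs();print(tip(o),o['force']);s=snapshot('top');cv2.imwrite('pics/t6.png',cv2.resize(s['color'][170:300,240:400,::-1],None,fx=4,fy=4))"
```

```text
clock: 15.02
tool_pos: [0.5438, -0.2021, 0.222]
orientation: [180.0, 0.0, -94.4]
force: [0.1, -0.0, 0.7]
opening: 0.0003
gripper_force: 0.3
[ -4.9 -79.1  44. ] [ 0.13064017 -0.02247652  0.74597855]
```

```bash
H="python3 -m handwheel"
$H '[[-1,-0.1,0,0.2,0,0,0],[-1,-0.1,0,0.15,0,0,0],[-1,0,0,0.08,0,0,0],[-1,0,0,0,0,0,0]]'
python3 -c "
from plant import *
from h import *
o=get_obs();print(tip(o),o['force'])"
```

```text
clock: 15.58
tool_pos: [0.5441, -0.1974, 0.2118]
orientation: [180.0, 0.0, -94.4]
force: [0.3, 0.3, 0.1]
opening: 0.0006
gripper_force: 0.0
[ -5.  -74.3  33.8] [0.31305274 0.30549314 0.07237076]
```

Still no contact load, so I'll press down in small steps until the force rises.

```bash
H="python3 -m handwheel"
$H '[[-1,0,0,0.05,0,0,0],[-1,0,0,0.04,0,0,0],[-1,0,0,0,0,0,0]]'
$H '[[-1,0,0,0.04,0,0,0],[-1,0,0,0,0,0,0]]'
python3 -c "
from plant import *
from h import *
o=get_obs();print(tip(o),o['force'])"
```

```text
clock: 15.95
tool_pos: [0.5442, -0.1974, 0.2112]
orientation: [-180.0, -0.0, -94.3]
force: [-4.5, 1.9, 12.6]
opening: 0.0002
gripper_force: 6.9
clock: 16.2
tool_pos: [0.5442, -0.1973, 0.2111]
orientation: [-179.9, -0.0, -94.3]
force: [-7.3, 4.2, 21.8]
opening: 0.0005
gripper_force: 11.0
[ -4.7 -74.4  33.1] [-7.30801386  4.24335624 21.81152746]
```

Hard stop at tip z = 33.1 mm with 22 N, which is the cover's shut height. I'll lift off and check.

```bash
H="python3 -m handwheel"
$H '[[-1,0,0,-0.2,0,0,0],[-1,0,0,-0.8,0,0,0],[-1,0,0,-1,0,0,0],[-1,-1,0,-1,0,0,0],[-1,-1,0,-1,0,0,0]]'
$H '[[-1,-1,0,-1,0,0,0],[-1,-1,0,-1,0,0,0],[-1,-1,0,0,0,0,0],[-1,-1,0,0,0,0,0],[-1,0,0,0,0,0,0]]'
python3 -c "
from plant import *
from h import *
o=get_obs();print(tip(o),o['force'])
s=snapshot('wrist');cv2.imwrite('pics/w7.png',s['color'][:,:,::-1])"
```

```text
clock: 16.82
tool_pos: [0.5478, -0.1472, 0.3094]
orientation: [180.0, 0.0, -94.4]
force: [0.4, 0.1, -0.1]
opening: 0.0001
gripper_force: 0.0
clock: 17.45
tool_pos: [0.5556, -0.0466, 0.3588]
orientation: [-180.0, 0.0, -94.3]
force: [1.2, 0.1, -0.4]
opening: 0.0006
gripper_force: 0.0
[ -4.4  76.9 180.8] [ 1.17904532  0.05996492 -0.41377529]
```

View pics/w7.png

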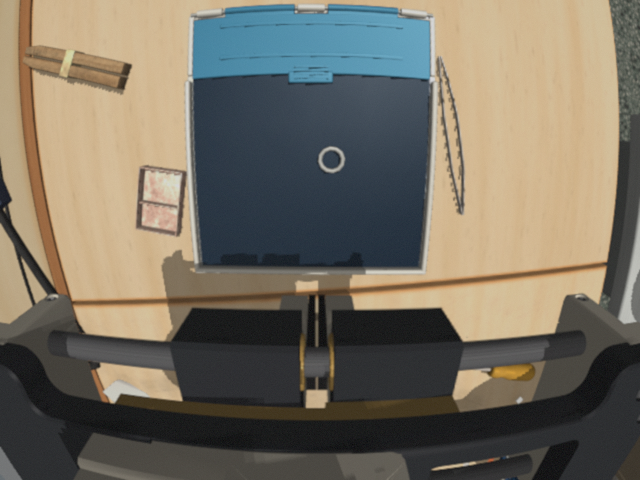

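The cover lies flat over the channel (rows 10–80, tab at (311,76)), the steel ring is alone on the deck (331,159), and the tools are undisturbed.

```bash
python3 -c "
from plant import *
print(close_job())"
```

```text
the job is handed in; nothing more can be done
None
```

All three brass rings are in the channel, the blue cover is pressed shut over them (hard stop at 33 mm), the steel ring is still on the deck, and the job was handed in at about 17.5 s.

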